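# Spring open a machine guard and reset it

### The job

Press down on the free edge of the slotted guard box's push-to-open lid until its catch lets go, and let the lid spring open by itself. Then press the large round reset button under it fully in with a fingertip and let it come out again. Do not press the small square button, and leave the loose parts around the guard where they are.

Things in the scene. Friction and masses are not known exactly. Their poses are not given: they have to be found in the camera images.
- guard: Orange slotted sheet-metal guard box fixed to the grey deck, 200 x 170 x 80 mm (x, y, z), lid included; walls 4 mm thick, 75 mm high. Origin: centre of its underside; z up. Lid hinged along the +y side (dark hinge barrels show there), free edge with hidden catch at the -y side. Inside, a flat panel 30 mm above the deck carries two buttons 90 mm apart along x, either one at either end.
- lid (a joint): Lid, orange slotted sheet 200 x 170 x 5 mm. 0 = shut and caught, negative = pressed in (stop at -0.03, 5 mm at the free edge), positive = open. Pressing the free edge down 4 to 5 mm (about 4 N) frees the catch for good; once the finger leaves, the spring swings the lid in about 2 s to 1.75 rad, just past upright (245 mm high), and holds it there. It cannot be pulled open while caught.
- lid_press (a point): Point on top of the lid, midway along the free edge and 15 mm in from it; 80 mm above the deck when shut; moves with the lid. z is the lid's upward face.
- round_button_top (a point): Centre of the top of the large round reset button: white cap 40 mm across on a black round base 52 mm across, under the lid, 52 mm above the deck. Pressed straight down.
- round_button (a joint): Travel of the round reset button: 0 = out, 0.006 m = fully in; springs back; needs about 6 N fully in.
- square_button_top (a point): Centre of the top of the small square button beside it: white cap 20 x 20 mm on a black square base of 34 mm, same height. Not to be pressed.
- square_button (a joint): Travel of the square button: 0 = out, 0.006 m = fully in; springs back.
- roller: Loose bright steel roller standing upright on the deck, 48 mm across, 66 mm tall with a narrower neck on top. Origin: centre of its underside.
- star_knob: Loose black star knob lying head down on the deck, 45 mm across, 18 mm thick, with a steel stud pointing up to 40 mm. Origin: centre of its underside.
- spanner: Loose steel spanner lying on the deck, 160 mm long. Origin: near its middle, on the deck.

How it is judged:
By the outcome, as a careful person would: the job done as asked, in the order asked, and still so for the second after the job is handed in, with the robot touching nothing.
It also fails if it takes over 38 s, if anything falls off the work surface, if the arm or the gripper's body presses on something with over 40 N, if the wrist force passes 120 N, or if a joint passes its speed limit or range.

### The arm

A 7-joint arm with a two-finger parallel gripper is mounted at the origin on the work surface. World frame = base frame: x ahead of the robot, y to its left, z up, the work surface at z = 0. Lengths are in m, angles in rad, forces in N, time in s.
With the tool pointing down it reaches from about 0.4 to 0.85 m from the base axis. Payload 10.4 kg.
Tool frame: the origin (TCP) lies between the finger pads; the fingertips stand tcp_to_tips ahead of it and the grasp point (between the pads) lies 8 mm behind it (tcp_to_tips is the distance from the TCP to the fingertips, in m); z points along the fingers, y is the line along which they close (so a half turn about z gives the same grasp; the last joint's range is limited). The gripper opens to 85 mm and grips with 20 to 120 N. Pads are 22 mm wide; open, the fingers measure 114 mm over their backs; the gripper's body (76 mm by 85 mm) begins 54 mm behind the grasp point. The pads swing forward as they close: fully open they stand 13 mm farther back than shut.
Start: joints at [1.25, 0.332, -0.065, 1.46, 0.022, 1.35, -0.088], TCP at [0.183, -0.598, 0.242] pointing down, gripper open.
Joint ranges: [-2.6, 2.6], [-0.5, 2.12], [-1.47, 1.34], [0.16, 2.42], [-1.27, 4.41], [0.06, 2.06], [-2.6, 2.6]. Speed limits (rad/s): [2.22, 2.22, 2.79, 2.79, 3.14, 3.14, 3.14].

### API

Orientations are given as a unit quaternion [x, y, z, w].
In Python, from workcell import * gives the robot as it stands.
- The arm moves only by the tool apply_moves, never from a script. Its argument "rows" is a list of rows, each an object of numbers: "x", "y", "z": the shift along the tool's x, y, z in mm; "ax", "ay", "az": the turn, a rotation vector about the tool's x, y, z in degrees; "gripper": the closure, from 0 (fully open) to 1 (shut). A call has 1 to 5 rows; each row shifts and turns the commanded pose from where the row before left it, along the tool's axes as they then stand; what a row does not reach is not made up. A row lasts 1/12 s, in which the tool goes at most 41.7 mm and 7.16 degrees, less where a joint would pass 70% of its speed; a pose out of reach is approached as far as the arm can. A call with a gripper value outside its range is refused whole. The fingers move at their own pace and stop on an object; "newtons" is the grip in N (left out, the last holds). Time passes only in rows, so rows that do not move let the fingers close. It gives the time, the measured TCP pose, the force, the opening and the grip force at its end, in the units of the state.
- get_obs(): the state, without advancing time (a new reading comes with each control period).
- camera(name): name is "scene" or "top"; returns a dict with "color" (420x560x3 uint8, red, green, blue), "fov_y" (degrees; the focal length in pixels is half the picture's height over the tangent of half this angle, whatever the lens; pixels are square), "cx", "cy" (the principal point, pixels), "k1" (the pictures are not rectified: a ray, as slopes to the right and down, at radius r is drawn at 1 + k1 r^2 times it, then the intrinsics apply), "rvec" (rotation vector, rad) and "tvec" (3), from world to camera coordinates, as OpenCV has them. Camera axes: x right, y down, z forward; pixel columns grow to the right and rows downward; lengths in m; the calibration is good to about 2 mm. A picture is of the moment at which its call begins. There is no depth.
- hand_in(): hands the job in; it is judged then, once.
The state is a dict: "clock": time; "joint_pos": joint angles; "joint_velocities": joint speeds; "tau": joint torques, N m; "position": TCP position; "ee_rot": TCP orientation; "ft_force": force on the tool from outside, world axes, zero at the start; "torque": the same for the moment, N m; "grip_width": opening from 0.0 (shut) to 1.0 (fully open); "grasp_force": force on a finger pad.
Only numpy, scipy, OpenCV 4.12 (cv2) and the standard library are available. Lean on these libraries where they do the work, as an engineer would, in place of code of your own. Each camera call takes 0.05 s, during which the arm holds its last target. There are 200 camera calls.

## Working session

There is one attempt and no reset: what is moved stays moved. The work goes in short steps, Python scripts to look and compute and a tool call to move; the robot and the scene stay as the last step left them, time stands still between calls to the robot, and variables do not carry over. Pictures are saved under pics/ and viewed, at most 10 in all, crops included, and the job is handed in when it is done.

Besides the shell and the picture viewer there is one more tool, called after ">>>" by a JSON object that holds its "fn" and its "kwargs". apply_moves: Moves the arm, as the interface text tells. Its arguments: {"type":"object","properties":{"rows":{"type":"array","items":{"type":"object","properties":{"x":{"type":"number"},"y":{"type":"number"},"z":{"type":"number"},"ax":{"type":"number"},"ay":{"type":"number"},"az":{"type":"number"},"gripper":{"type":"number"}}}},"newtons":{"type":"number"}},"required":["rows"]}

```bash
mkdir -p pics; ls; cat > h.py <<'E'
from workcell import *
import numpy as np, cv2
from scipy.spatial.transform import Rotation as R
def cal(c):
    f=c["color"].shape[0]/2/np.tan(np.radians(c["fov_y"])/2)
    return f,c["cx"],c["cy"],c["k1"],cv2.Rodrigues(np.array(c["rvec"],float))[0],np.array(c["tvec"],float)
def pix2w(c,u,v,z):
    f,cx,cy,k,Rm,t=cal(c); K=np.array([[f,0,cx],[0,f,cy],[0,0,1.]])
    p=cv2.undistortPoints(np.array([[[u,v]]],float),K,np.array([k,0,0,0.]))[0,0]
    d=Rm.T@np.array([p[0],p[1],1]); o=-Rm.T@t
    return o+d*(z-o[2])/d[2]
def w2pix(c,P):
    f,cx,cy,k,Rm,t=cal(c); q=Rm@np.array(P)+t; s=q[:2]/q[2]; s=s*(1+k*(s@s))
    return np.array([cx,cy])+f*s
E
python3 - <<'E'
from h import *
o=get_obs(); print(o)
for n in("scene","top"):
    c=camera(n); cv2.imwrite(f"pics/{n}0.png",cv2.resize(c["color"][:,:,::-1],None,fx=1.42,fy=1.42,interpolation=cv2.INTER_CUBIC)); print(n,{k:v for k,v in c.items() if k!="color"})
    import pickle; pickle.dump(c,open(n+"0.pkl","wb"))
import workcell; print([x for x in dir(workcell) if 'tip' in x], globals().get('tcp_to_tips'))
E
```

```text
pics
{'clock': 0.0, 'joint_pos': array([ 1.25043797,  0.33287438, -0.06468641,  1.46097326,  0.02157829,
        1.349897  , -0.08849129]), 'joint_velocities': array([ 1.25052535e-03,  7.56446114e-04, -2.90534657e-04,  4.12694196e-05,
        1.06302809e-03,  7.66434186e-04,  1.50070855e-05]), 'tau': array([ 7.78090107e-04, -6.25454450e+01,  4.96871537e-02, -3.91604805e+01,
        1.64072856e-02,  9.89147782e-03, -1.68218310e-05]), 'position': array([ 0.18324524, -0.59714247,  0.24149907]), 'ee_rot': array([ 9.88936742e-01,  1.48336068e-01, -1.33782517e-04, -7.16379703e-04]), 'ft_force': array([ 0.37401834, -0.00919961, -0.04081671]), 'torque': array([-0.02637244,  0.04462022, -0.02934968]), 'grasp_force': 0.0, 'grip_width': 0.9972869668175827}
scene {'fov_y': 52.66769766392431, 'cx': 282.08806443574804, 'cy': 207.45055165015617, 'k1': -0.02981225916869456, 'rvec': array([ 1.89819289,  1.31211201, -0.61302136]), 'tvec': array([-0.20736165, -0.28057299,  1.20137774])}
top {'fov_y': 47.44318120848146, 'cx': 283.55568169746795, 'cy': 209.63980690602625, 'k1': -0.13721079962005997, 'rvec': array([ 2.16523339, -2.10534978,  0.22347299]), 'tvec': array([-0.03287447,  0.59793658,  0.95061483])}
['tcp_to_tips'] 0.011
```

View pics/scene0.png

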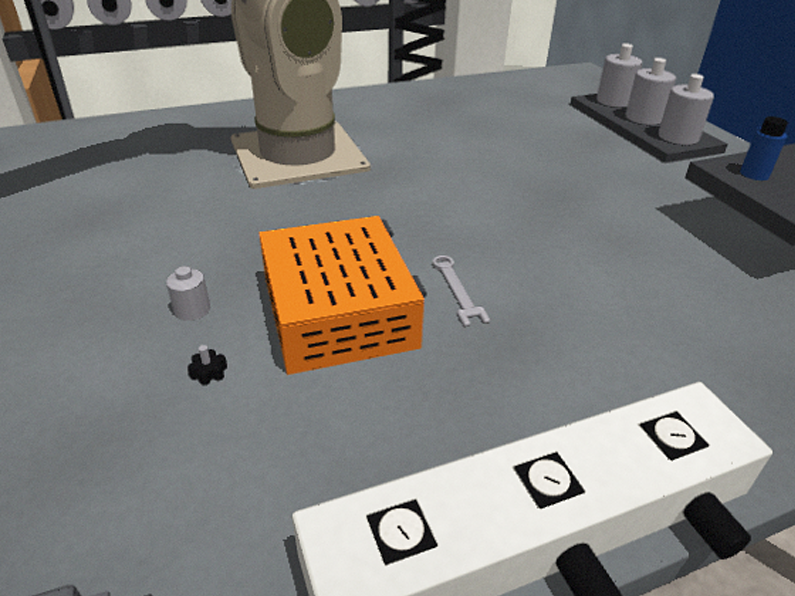

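View pics/top0.png

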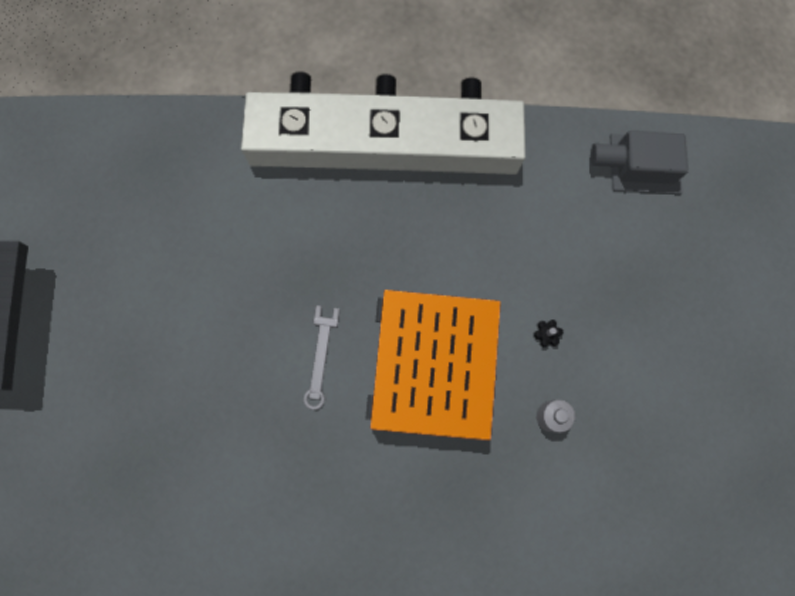

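The scene image shows the robot behind the guard. In the top view (enlarged 1.42×) the lid corners are at (385,290), (499,300), (490,439) and (371,430). The hinge barrels are on the left (+y). The roller (558,417) and knob (548,334) lie off the free edge on the right, and the spanner is off the hinge side.

```bash
python3 - <<'E'
from h import *; import pickle
t=pickle.load(open("top0.pkl","rb")); s=pickle.load(open("scene0.pkl","rb"))
q=1.42
C=[pix2w(t,u/q,v/q,.08) for u,v in[(385,290),(499,300),(490,439),(371,430)]]
for c in C: print(c.round(4), (w2pix(s,c)*q).round(0))
print([np.linalg.norm(C[i]-C[i-1]).round(4) for i in range(4)])
m=np.mean(C,0); ex=(C[0]-C[3]+C[1]-C[2])/2; ey=(C[0]-C[1]+C[3]-C[2])/2
print(m, np.degrees(np.arctan2(ex[1],ex[0])),np.degrees(np.arctan2(-ey[0],ey[1])))
ex/=np.linalg.norm(ex); ey=np.array([-ex[1],ex[0],0])
print("press",m-ey*.07)
for s_ in(1,-1): print("btn",m+ex*.045*s_)
for n,u,v,z in[("roller",560,414,.066),("knob",551,331,.04)]: print(n,pix2w(t,u/q,v/q,z))
o=get_obs(); print(R.from_quat(o["ee_rot"]).as_matrix().round(3))
E
```

```text
[0.6046 0.0103 0.08  ] [421. 299.]
[ 0.5949 -0.1558  0.08  ] [280. 325.]
[ 0.3955 -0.1438  0.08  ] [257. 233.]
[0.4042 0.024  0.08  ] [375. 215.]
[np.float64(0.2009), np.float64(0.1664), np.float64(0.1998), np.float64(0.1679)]
[ 0.49979037 -0.06633413  0.08      ] -3.6841699691091705 -3.1525399464186994
press [ 0.49529241 -0.13618947  0.08      ]
btn [ 0.54469737 -0.06922568  0.08      ]
btn [ 0.45488336 -0.06344258  0.08      ]
roller [ 0.43249259 -0.2479269   0.066     ]
knob [ 0.55718744 -0.24202894  0.04      ]
[[ 0.956  0.293 -0.   ]
 [ 0.293 -0.956  0.001]
 [-0.    -0.001 -1.   ]]
```

>>> {"fn": "apply_moves", "kwargs": {"rows": [{"az": 5.1, "gripper": 1}, {"az": 5.1, "gripper": 1}, {"az": 5.1, "gripper": 1}, {"az": 5.1, "gripper": 1}, {"gripper": 1}], "newtons": 30}}

```text
invalid input at $.rows[0]: expected keys x, y, z, ax, ay, az, gripper
```

>>> {"fn": "apply_moves", "kwargs": {"rows": [{"x": 18, "y": -30}, {"x": 18, "y": -30}, {"x": 18, "y": -30}, {"x": 18, "y": -30}, {"x": 18, "y": -30}]}}

```text
invalid input at $.rows[0]: expected keys x, y, z, ax, ay, az, gripper
```

>>> {"fn": "apply_moves", "kwargs": {"rows": [{"x": 18, "y": -30}, {"x": 18, "y": -30}, {"x": 18, "y": -30}, {"x": 18, "y": -30}, {"x": 18, "y": -30}]}}

```text
invalid input at $.rows[0]: expected keys x, y, z, ax, ay, az, gripper
```

>>> {"fn": "apply_moves", "kwargs": {"rows": [{"x": 18, "y": -30}, {"x": 18, "y": -30}, {"x": 18, "y": -30}, {"x": 18, "y": -30}, {}]}}

```text
invalid input at $.rows[0]: expected keys x, y, z, ax, ay, az, gripper
```

```bash
cat > g.py <<'E'
from h import *; import sys
T=np.array([float(a) for a in sys.argv[1:4]])/1000; o=get_obs(); M=R.from_quat(o["ee_rot"])
print(o["clock"],o["position"].round(4),o["ft_force"].round(2),o["grip_width"],o["joint_pos"].round(2)); print(M.as_matrix().round(3)); print("tool shift mm",(M.inv().apply(T-o["position"])*1000).round(1))
E
python3 g.py 495 -137 111
```

```text
0.1 [ 0.1833 -0.5972  0.2416] [ 0.42  0.15 -0.45] 0.9989156356374691 [ 1.25  0.33 -0.06  1.46  0.02  1.35 -0.09]
[[ 0.956  0.293 -0.   ]
 [ 0.293 -0.956  0.001]
 [-0.    -0.001 -1.   ]]
tool shift mm [ 433.  -348.3  131. ]
```

All keys are required in every row.

>>> {"fn": "apply_moves", "kwargs": {"rows": [{"x": 0, "y": 0, "z": 0, "ax": 0, "ay": 0, "az": 5.1, "gripper": 1}, {"x": 0, "y": 0, "z": 0, "ax": 0, "ay": 0, "az": 5.1, "gripper": 1}, {"x": 0, "y": 0, "z": 0, "ax": 0, "ay": 0, "az": 5.1, "gripper": 1}, {"x": 0, "y": 0, "z": 0, "ax": 0, "ay": 0, "az": 5.1, "gripper": 1}, {"x": 0, "y": 0, "z": 0, "ax": 0, "ay": 0, "az": 0, "gripper": 1}], "newtons": 30}}

```text
clock: 0.52
position: [0.1834, -0.5973, 0.2419]
ee_rot: [1.0, -0.031, -0.0, -0.0]
ft_force: [-0.1, 1.0, -0.6]
grip_width: 0.299
grasp_force: 0.0
```

>>> {"fn": "apply_moves", "kwargs": {"rows": [{"x": 18, "y": -30, "z": 0, "ax": 0, "ay": 0, "az": 0, "gripper": 1}, {"x": 18, "y": -30, "z": 0, "ax": 0, "ay": 0, "az": 0, "gripper": 1}, {"x": 18, "y": -30, "z": 0, "ax": 0, "ay": 0, "az": 0, "gripper": 1}, {"x": 18, "y": -30, "z": 0, "ax": 0, "ay": 0, "az": 0, "gripper": 1}, {"x": 18, "y": -30, "z": 0, "ax": 0, "ay": 0, "az": 0, "gripper": 1}]}}

```text
clock: 0.93
position: [0.2826, -0.4514, 0.2421]
ee_rot: [1.0, -0.027, -0.0, 0.0]
ft_force: [1.9, -0.2, 0.0]
grip_width: 0.001
grasp_force: 0.0
```

>>> {"fn": "apply_moves", "kwargs": {"rows": [{"x": 18, "y": -30, "z": 0, "ax": 0, "ay": 0, "az": 0, "gripper": 1}, {"x": 18, "y": -30, "z": 0, "ax": 0, "ay": 0, "az": 0, "gripper": 1}, {"x": 18, "y": -30, "z": 0, "ax": 0, "ay": 0, "az": 0, "gripper": 1}, {"x": 18, "y": -30, "z": 0, "ax": 0, "ay": 0, "az": 0, "gripper": 1}, {"x": 18, "y": -30, "z": 0, "ax": 0, "ay": 0, "az": 0, "gripper": 1}]}}

```text
clock: 1.35
position: [0.3811, -0.3069, 0.2423]
ee_rot: [1.0, -0.027, -0.0, 0.0]
ft_force: [0.4, -0.4, -0.1]
grip_width: 0.0
grasp_force: 0.0
```

>>> {"fn": "apply_moves", "kwargs": {"rows": [{"x": 18, "y": -30, "z": 0, "ax": 0, "ay": 0, "az": 0, "gripper": 1}, {"x": 18, "y": -30, "z": 0, "ax": 0, "ay": 0, "az": 0, "gripper": 1}, {"x": 18, "y": -30, "z": 0, "ax": 0, "ay": 0, "az": 0, "gripper": 1}, {"x": 18, "y": -30, "z": 0, "ax": 0, "ay": 0, "az": 0, "gripper": 1}, {"x": 0, "y": 0, "z": 0, "ax": 0, "ay": 0, "az": 0, "gripper": 1}]}}

```text
clock: 1.77
position: [0.4628, -0.186, 0.2425]
ee_rot: [1.0, -0.023, 0.001, -0.001]
ft_force: [-0.5, 1.1, -0.1]
grip_width: -0.006
grasp_force: 0.0
```

```bash
python3 g.py 495 -137 111
```

```text
1.7667 [ 0.4628 -0.186   0.2425] [-0.47  1.06 -0.1 ] -0.006041587962700336 [ 0.7   0.08 -0.42  1.77  0.03  1.3  -1.35]
[[ 0.999 -0.046  0.002]
 [-0.046 -0.999  0.002]
 [ 0.002 -0.002 -1.   ]]
tool shift mm [ 29.8 -50.2 131.7]
```

>>> {"fn": "apply_moves", "kwargs": {"rows": [{"x": 15, "y": -25, "z": 0, "ax": 0, "ay": 0, "az": 0, "gripper": 1}, {"x": 15, "y": -25, "z": 20, "ax": 0, "ay": 0, "az": 0, "gripper": 1}, {"x": 0, "y": 0, "z": 35, "ax": 0, "ay": 0, "az": 0, "gripper": 1}, {"x": 0, "y": 0, "z": 35, "ax": 0, "ay": 0, "az": 0, "gripper": 1}, {"x": 0, "y": 0, "z": 30, "ax": 0, "ay": 0, "az": 0, "gripper": 1}]}}

```text
clock: 2.18
position: [0.4918, -0.1442, 0.1203]
ee_rot: [1.0, -0.027, -0.0, -0.0]
ft_force: [-0.1, -1.5, 0.1]
grip_width: 0.001
grasp_force: 0.0
```

>>> {"fn": "apply_moves", "kwargs": {"rows": [{"x": 0, "y": 0, "z": 10, "ax": 0, "ay": 0, "az": 0, "gripper": 1}, {"x": 0, "y": 0, "z": 0, "ax": 0, "ay": 0, "az": 0, "gripper": 1}, {"x": 0, "y": 0, "z": 0, "ax": 0, "ay": 0, "az": 0, "gripper": 1}]}}

```text
clock: 2.43
position: [0.4927, -0.1449, 0.1133]
ee_rot: [1.0, -0.029, 0.0, -0.0]
ft_force: [0.8, 0.6, 0.9]
grip_width: -0.001
grasp_force: 0.0
```

```bash
python3 g.py 495 -137 91; python3 - <<'E'
from h import *
c=camera("scene"); cv2.imwrite("pics/s1.png",cv2.resize(c["color"][120:300,140:380,::-1],None,fx=3.3,fy=3.3,interpolation=cv2.INTER_CUBIC))
E
```

```text
2.4333 [ 0.4927 -0.1449  0.1133] [0.79 0.6  0.88] -0.0007553414526107722 [ 0.61  0.24 -0.46  1.88  0.12  1.04 -1.53]
[[ 0.998 -0.057  0.   ]
 [-0.057 -0.998  0.   ]
 [ 0.    -0.    -1.   ]]
tool shift mm [ 1.9 -8.  22.3]
```

View pics/s1.png

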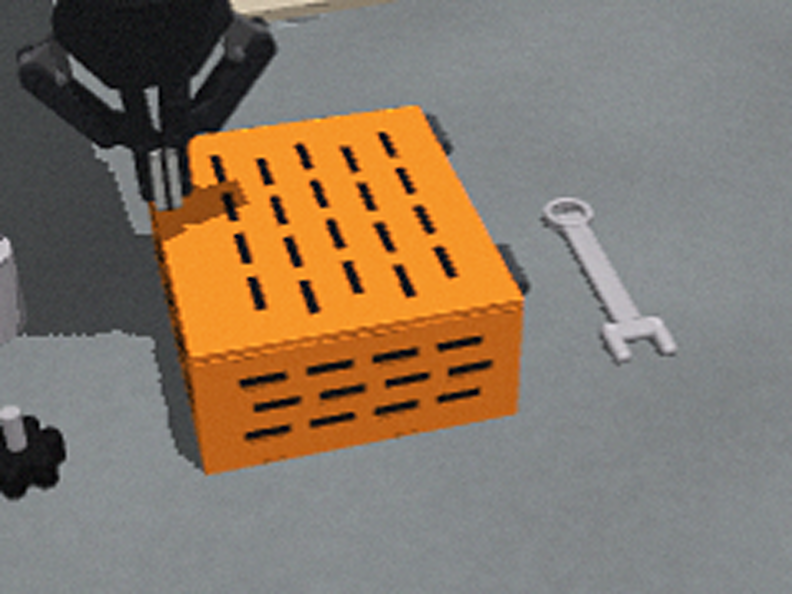

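The closed fingertips (crop 168,207) are just above the lid near the middle of the free edge. I'll shift 8 mm inward and press.

>>> {"fn": "apply_moves", "kwargs": {"rows": [{"x": 2, "y": -8, "z": 0, "ax": 0, "ay": 0, "az": 0, "gripper": 1}, {"x": 0, "y": 0, "z": 8, "ax": 0, "ay": 0, "az": 0, "gripper": 1}, {"x": 0, "y": 0, "z": 6, "ax": 0, "ay": 0, "az": 0, "gripper": 1}, {"x": 0, "y": 0, "z": 4, "ax": 0, "ay": 0, "az": 0, "gripper": 1}, {"x": 0, "y": 0, "z": 0, "ax": 0, "ay": 0, "az": 0, "gripper": 1}]}}

```text
clock: 2.9
position: [0.4941, -0.1368, 0.0933]
ee_rot: [1.0, -0.029, -0.001, -0.0]
ft_force: [0.0, 0.5, -0.6]
grip_width: 0.003
grasp_force: 0.0
```

>>> {"fn": "apply_moves", "kwargs": {"rows": [{"x": 0, "y": 0, "z": 2, "ax": 0, "ay": 0, "az": 0, "gripper": 1}, {"x": 0, "y": 0, "z": 2, "ax": 0, "ay": 0, "az": 0, "gripper": 1}, {"x": 0, "y": 0, "z": 2, "ax": 0, "ay": 0, "az": 0, "gripper": 1}, {"x": 0, "y": 0, "z": 0, "ax": 0, "ay": 0, "az": 0, "gripper": 1}]}}

```text
clock: 3.23
position: [0.4948, -0.137, 0.0882]
ee_rot: [1.0, -0.029, 0.0, 0.0]
ft_force: [-0.7, 0.5, 2.1]
grip_width: -0.001
grasp_force: 1.4
```

>>> {"fn": "apply_moves", "kwargs": {"rows": [{"x": 0, "y": 0, "z": 1.5, "ax": 0, "ay": 0, "az": 0, "gripper": 1}, {"x": 0, "y": 0, "z": 0, "ax": 0, "ay": 0, "az": 0, "gripper": 1}]}}

```text
clock: 3.4
position: [0.4948, -0.137, 0.0869]
ee_rot: [1.0, -0.029, 0.0, 0.0]
ft_force: [-1.4, -0.4, 4.0]
grip_width: 0.002
grasp_force: 2.2
```

>>> {"fn": "apply_moves", "kwargs": {"rows": [{"x": 0, "y": 0, "z": 1, "ax": 0, "ay": 0, "az": 0, "gripper": 1}, {"x": 0, "y": 0, "z": 0, "ax": 0, "ay": 0, "az": 0, "gripper": 1}]}}

```text
clock: 3.57
position: [0.4949, -0.137, 0.0863]
ee_rot: [1.0, -0.029, 0.0, 0.0]
ft_force: [-4.7, 0.2, 10.7]
grip_width: 0.0
grasp_force: 4.9
```

The force jumped to 10.7 N, so the lid is on its stop. I'll retreat up and outward, fast.

>>> {"fn": "apply_moves", "kwargs": {"rows": [{"x": 0, "y": 0, "z": -20, "ax": 0, "ay": 0, "az": 0, "gripper": 1}, {"x": 0, "y": 20, "z": -30, "ax": 0, "ay": 0, "az": 0, "gripper": 1}, {"x": 0, "y": 30, "z": -25, "ax": 0, "ay": 0, "az": 0, "gripper": 1}, {"x": 0, "y": 30, "z": -25, "ax": 0, "ay": 0, "az": 0, "gripper": 1}, {"x": 0, "y": 30, "z": -25, "ax": 0, "ay": 0, "az": 0, "gripper": 1}]}}

```text
clock: 3.98
position: [0.4881, -0.2477, 0.2121]
ee_rot: [1.0, -0.029, 0.0, 0.0]
ft_force: [1.4, -0.5, 0.6]
grip_width: 0.001
grasp_force: 0.0
```

>>> {"fn": "apply_moves", "kwargs": {"rows": [{"x": 0, "y": 35, "z": -15, "ax": 0, "ay": 0, "az": 0, "gripper": 1}, {"x": 0, "y": 35, "z": 0, "ax": 0, "ay": 0, "az": 0, "gripper": 1}, {"x": 0, "y": 0, "z": 0, "ax": 0, "ay": 0, "az": 0, "gripper": 1}, {"x": 0, "y": 0, "z": 0, "ax": 0, "ay": 0, "az": 0, "gripper": 1}, {"x": 0, "y": 0, "z": 0, "ax": 0, "ay": 0, "az": 0, "gripper": 1}]}}

```text
clock: 4.4
position: [0.4844, -0.3159, 0.2252]
ee_rot: [1.0, -0.029, -0.0, -0.0]
ft_force: [0.2, 0.6, 0.3]
grip_width: 0.005
grasp_force: 0.0
```

>>> {"fn": "apply_moves", "kwargs": {"rows": [{"x": 0, "y": 0, "z": 0, "ax": 0, "ay": 0, "az": 0, "gripper": 1}, {"x": 0, "y": 0, "z": 0, "ax": 0, "ay": 0, "az": 0, "gripper": 1}, {"x": 0, "y": 0, "z": 0, "ax": 0, "ay": 0, "az": 0, "gripper": 1}, {"x": 0, "y": 0, "z": 0, "ax": 0, "ay": 0, "az": 0, "gripper": 1}, {"x": 0, "y": 0, "z": 0, "ax": 0, "ay": 0, "az": 0, "gripper": 1}]}}

```text
clock: 4.82
position: [0.4844, -0.3161, 0.2259]
ee_rot: [1.0, -0.029, 0.0, 0.0]
ft_force: [-0.1, 0.6, 0.1]
grip_width: -0.003
grasp_force: 0.0
```

>>> {"fn": "apply_moves", "kwargs": {"rows": [{"x": 0, "y": 0, "z": 0, "ax": 0, "ay": 0, "az": 0, "gripper": 1}, {"x": 0, "y": 0, "z": 0, "ax": 0, "ay": 0, "az": 0, "gripper": 1}, {"x": 0, "y": 0, "z": 0, "ax": 0, "ay": 0, "az": 0, "gripper": 1}, {"x": 0, "y": 0, "z": 0, "ax": 0, "ay": 0, "az": 0, "gripper": 1}, {"x": 0, "y": 0, "z": 0, "ax": 0, "ay": 0, "az": 0, "gripper": 1}]}}

```text
clock: 5.23
position: [0.4843, -0.3166, 0.2258]
ee_rot: [1.0, -0.029, 0.0, 0.0]
ft_force: [-0.1, 0.3, -0.8]
grip_width: 0.002
grasp_force: 0.0
```

>>> {"fn": "apply_moves", "kwargs": {"rows": [{"x": 0, "y": 0, "z": 0, "ax": 0, "ay": 0, "az": 0, "gripper": 1}, {"x": 0, "y": 0, "z": 0, "ax": 0, "ay": 0, "az": 0, "gripper": 1}, {"x": 0, "y": 0, "z": 0, "ax": 0, "ay": 0, "az": 0, "gripper": 1}, {"x": 0, "y": 0, "z": 0, "ax": 0, "ay": 0, "az": 0, "gripper": 1}, {"x": 0, "y": 0, "z": 0, "ax": 0, "ay": 0, "az": 0, "gripper": 1}]}}

```text
clock: 5.65
position: [0.4843, -0.3166, 0.2259]
ee_rot: [1.0, -0.029, 0.0, 0.0]
ft_force: [0.2, -0.2, -0.8]
grip_width: 0.001
grasp_force: 0.0
```

```bash
python3 g.py 495 -66 250; python3 - <<'E'
from h import *; import pickle
for n in("scene","top"):
    c=camera(n); pickle.dump(c,open(n+"2.pkl","wb")); cv2.imwrite(f"pics/{n}2.png",cv2.resize(c["color"][:,:,::-1],None,fx=1.42,fy=1.42,interpolation=cv2.INTER_CUBIC))
E
```

```text
5.65 [ 0.4843 -0.3166  0.2259] [ 0.24 -0.16 -0.83] 0.0010123324149068054 [ 0.79  0.26 -0.35  1.6   0.09  1.3  -1.2 ]
[[ 0.998 -0.058  0.   ]
 [-0.058 -0.998 -0.   ]
 [ 0.     0.    -1.   ]]
tool shift mm [  -3.9 -250.8  -24.2]
```

View pics/scene2.png

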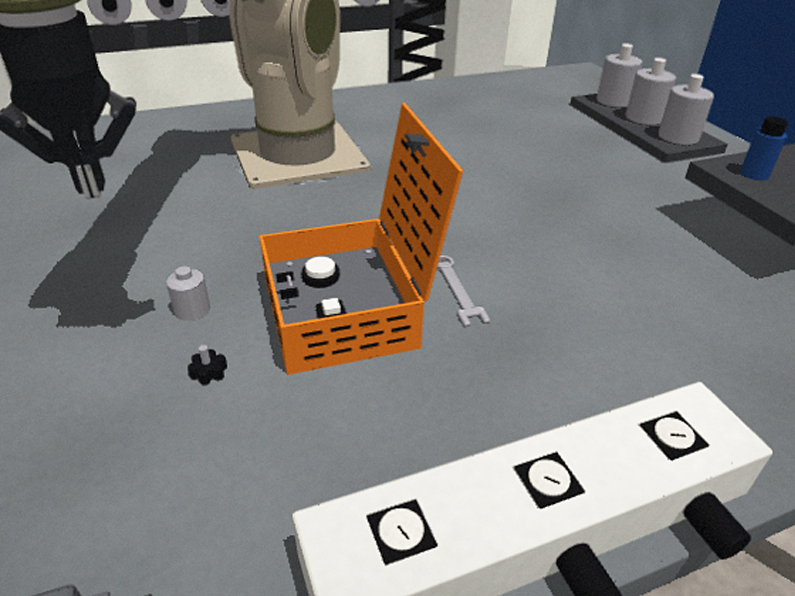

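View pics/top2.png

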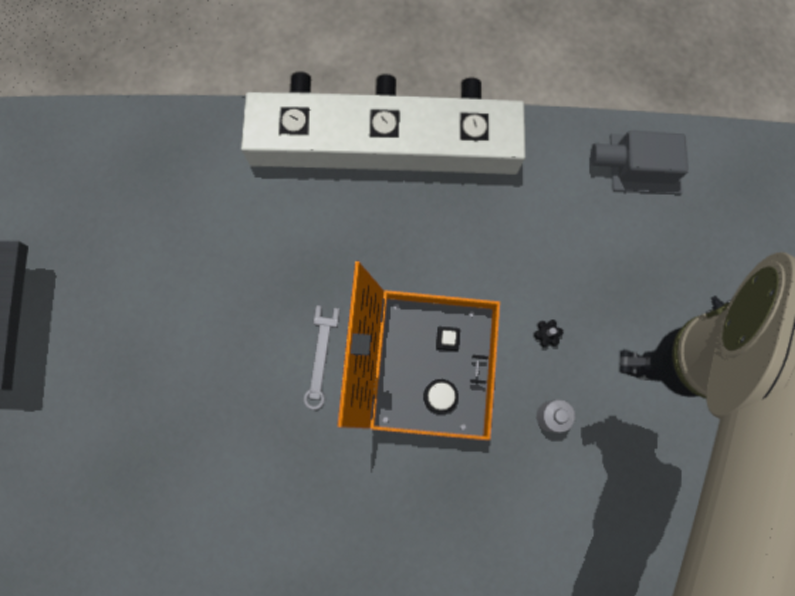

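The lid is fully open. In the top view the round button is centred at (440,396) and the square one at (449,338). The round button is at (320,266) in the scene view.

```bash
python3 - <<'E'
from h import *; import pickle
t=pickle.load(open("top2.pkl","rb")); s=pickle.load(open("scene2.pkl","rb")); q=1.42
for c,u,v in[(t,440.5,396),(s,320.5,265.5),(t,449,338),(s,331,304)]: print(pix2w(c,u/q,v/q,.052).round(4))
E
python3 g.py 452 -74 226
```

```text
[ 0.4554 -0.075   0.052 ]
[ 0.4606 -0.0744  0.052 ]
[ 0.5409 -0.0861  0.052 ]
[ 0.5449 -0.0842  0.052 ]
5.75 [ 0.4843 -0.3165  0.2258] [ 0.12 -0.14  0.1 ] -0.0011557069094302612 [ 0.79  0.26 -0.35  1.6   0.09  1.3  -1.2 ]
[[ 0.998 -0.058  0.   ]
 [-0.058 -0.998 -0.   ]
 [ 0.     0.    -1.   ]]
tool shift mm [-4.630e+01 -2.403e+02 -2.000e-01]
```

>>> {"fn": "apply_moves", "kwargs": {"rows": [{"x": -5, "y": -30, "z": 0, "ax": 0, "ay": 0, "az": 0, "gripper": 1}, {"x": -5, "y": -30, "z": 0, "ax": 0, "ay": 0, "az": 0, "gripper": 1}, {"x": -5, "y": -30, "z": 0, "ax": 0, "ay": 0, "az": 0, "gripper": 1}, {"x": -5, "y": -30, "z": 0, "ax": 0, "ay": 0, "az": 0, "gripper": 1}, {"x": -5, "y": -30, "z": 0, "ax": 0, "ay": 0, "az": 0, "gripper": 1}]}}

```text
clock: 6.17
position: [0.4677, -0.164, 0.2259]
ee_rot: [1.0, -0.029, 0.0, 0.0]
ft_force: [1.1, 0.1, 0.3]
grip_width: -0.005
grasp_force: 0.0
```

>>> {"fn": "apply_moves", "kwargs": {"rows": [{"x": -5, "y": -30, "z": 0, "ax": 0, "ay": 0, "az": 0, "gripper": 1}, {"x": -5, "y": -30, "z": 0, "ax": 0, "ay": 0, "az": 0, "gripper": 1}, {"x": -5, "y": -20, "z": 0, "ax": 0, "ay": 0, "az": 0, "gripper": 1}, {"x": 0, "y": -5, "z": 0, "ax": 0, "ay": 0, "az": 0, "gripper": 1}, {"x": 0, "y": 0, "z": 0, "ax": 0, "ay": 0, "az": 0, "gripper": 1}]}}

```text
clock: 6.58
position: [0.4582, -0.0783, 0.2261]
ee_rot: [1.0, -0.028, 0.0, 0.0]
ft_force: [0.7, -0.4, 0.3]
grip_width: -0.001
grasp_force: 0.0
```

```bash
python3 g.py 457 -76 63; python3 - <<'E'
from h import *
c=camera("scene"); cv2.imwrite("pics/s3.png",cv2.resize(c["color"][0:280,100:380,::-1],None,fx=2.1,fy=2.1,interpolation=cv2.INTER_CUBIC))
E
```

```text
6.5833 [ 0.4582 -0.0783  0.2261] [ 0.71 -0.41  0.32] -0.0009583757727304642 [ 0.6   0.02 -0.53  1.86  0.01  1.26 -1.56]
[[ 0.998 -0.055  0.001]
 [-0.055 -0.998 -0.001]
 [ 0.001  0.001 -1.   ]]
tool shift mm [ -1.4  -2.3 163.1]
```

View pics/s3.png

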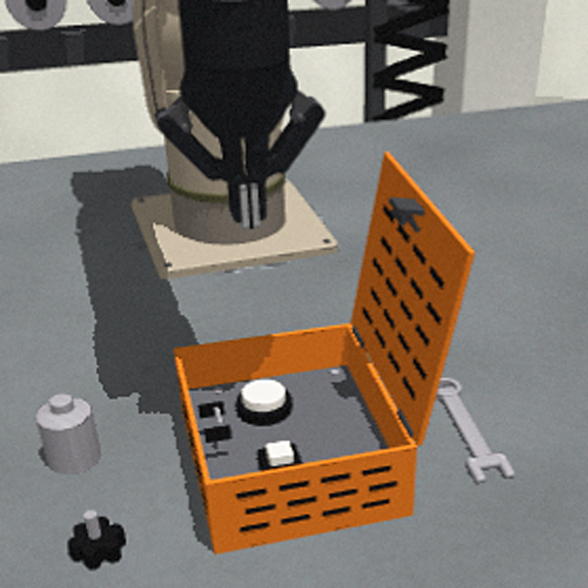

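The view is clear: the closed fingers hang above the box with the round button beneath, and the knuckles have room to the lid. Descending.

>>> {"fn": "apply_moves", "kwargs": {"rows": [{"x": -1, "y": -2, "z": 30, "ax": 0, "ay": 0, "az": 0, "gripper": 1}, {"x": 0, "y": 0, "z": 30, "ax": 0, "ay": 0, "az": 0, "gripper": 1}, {"x": 0, "y": 0, "z": 30, "ax": 0, "ay": 0, "az": 0, "gripper": 1}, {"x": 0, "y": 0, "z": 20, "ax": 0, "ay": 0, "az": 0, "gripper": 1}, {"x": 0, "y": 0, "z": 0, "ax": 0, "ay": 0, "az": 0, "gripper": 1}]}}

```text
clock: 7.05
position: [0.4546, -0.0789, 0.1119]
ee_rot: [1.0, -0.03, -0.003, -0.001]
ft_force: [-0.5, 0.1, -0.4]
grip_width: 0.001
grasp_force: 0.0
```

>>> {"fn": "apply_moves", "kwargs": {"rows": [{"x": 0, "y": 0, "z": 20, "ax": 0, "ay": 0, "az": 0, "gripper": 1}, {"x": 0, "y": 0, "z": 15, "ax": 0, "ay": 0, "az": 0, "gripper": 1}, {"x": 0, "y": 0, "z": 10, "ax": 0, "ay": 0, "az": 0, "gripper": 1}, {"x": 0, "y": 0, "z": 4, "ax": 0, "ay": 0, "az": 0, "gripper": 1}, {"x": 0, "y": 0, "z": 0, "ax": 0, "ay": 0, "az": 0, "gripper": 1}]}}

```text
clock: 7.47
position: [0.4572, -0.0781, 0.0668]
ee_rot: [1.0, -0.03, -0.0, -0.0]
ft_force: [-0.8, 0.2, -0.1]
grip_width: 0.001
grasp_force: 0.0
```

```bash
python3 g.py 457 -76 57; python3 - <<'E'
from h import *
c=camera("scene"); cv2.imwrite("pics/s4.png",cv2.resize(c["color"][100:280,160:340,::-1],None,fx=3.2,fy=3.2,interpolation=cv2.INTER_CUBIC))
E
```

```text
7.4667 [ 0.4572 -0.0781  0.0668] [-0.77  0.17 -0.14] 0.0014299180220324224 [ 0.56  0.21 -0.53  2.04  0.13  0.92 -1.67]
[[ 0.998 -0.059 -0.001]
 [-0.059 -0.998  0.   ]
 [-0.001 -0.    -1.   ]]
tool shift mm [-0.3 -2.1  9.8]
```

View pics/s4.png

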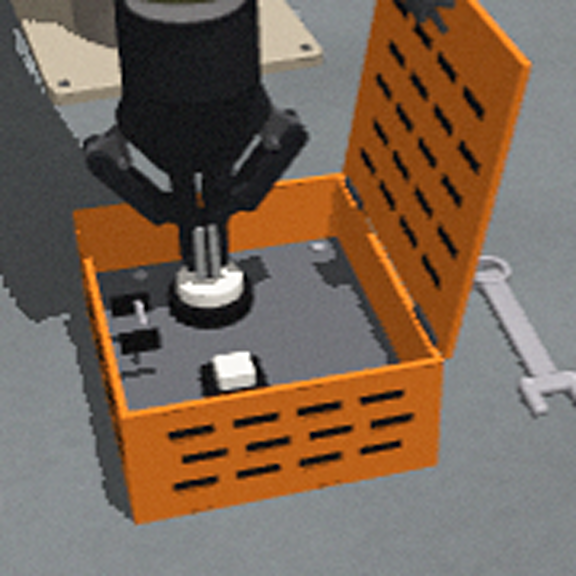

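The tips (crop 207,280) are right over the white round cap, with the knuckles clear of the lid and walls. Pressing.

>>> {"fn": "apply_moves", "kwargs": {"rows": [{"x": 0, "y": 0, "z": 3, "ax": 0, "ay": 0, "az": 0, "gripper": 1}, {"x": 0, "y": 0, "z": 2, "ax": 0, "ay": 0, "az": 0, "gripper": 1}, {"x": 0, "y": 0, "z": 2, "ax": 0, "ay": 0, "az": 0, "gripper": 1}, {"x": 0, "y": 0, "z": 1.5, "ax": 0, "ay": 0, "az": 0, "gripper": 1}, {"x": 0, "y": 0, "z": 0, "ax": 0, "ay": 0, "az": 0, "gripper": 1}]}}

```text
clock: 7.93
position: [0.4579, -0.0778, 0.0587]
ee_rot: [1.0, -0.029, 0.001, 0.0]
ft_force: [1.5, -1.1, 4.4]
grip_width: 0.002
grasp_force: 2.3
```

>>> {"fn": "apply_moves", "kwargs": {"rows": [{"x": 0, "y": 0, "z": 1, "ax": 0, "ay": 0, "az": 0, "gripper": 1}, {"x": 0, "y": 0, "z": 0, "ax": 0, "ay": 0, "az": 0, "gripper": 1}, {"x": 0, "y": 0, "z": 0, "ax": 0, "ay": 0, "az": 0, "gripper": 1}]}}

```text
clock: 8.18
position: [0.4579, -0.0778, 0.0579]
ee_rot: [1.0, -0.029, 0.001, 0.0]
ft_force: [2.4, -1.9, 5.3]
grip_width: 0.001
grasp_force: 2.6
```

>>> {"fn": "apply_moves", "kwargs": {"rows": [{"x": 0, "y": 0, "z": 1, "ax": 0, "ay": 0, "az": 0, "gripper": 1}, {"x": 0, "y": 0, "z": 0, "ax": 0, "ay": 0, "az": 0, "gripper": 1}, {"x": 0, "y": 0, "z": 0, "ax": 0, "ay": 0, "az": 0, "gripper": 1}]}}

```text
clock: 8.43
position: [0.4579, -0.0778, 0.0571]
ee_rot: [1.0, -0.029, 0.001, 0.0]
ft_force: [0.3, -0.7, 7.8]
grip_width: -0.003
grasp_force: 4.2
```

>>> {"fn": "apply_moves", "kwargs": {"rows": [{"x": 0, "y": 0, "z": 0.6, "ax": 0, "ay": 0, "az": 0, "gripper": 1}, {"x": 0, "y": 0, "z": 0, "ax": 0, "ay": 0, "az": 0, "gripper": 1}, {"x": 0, "y": 0, "z": 0, "ax": 0, "ay": 0, "az": 0, "gripper": 1}]}}

```text
clock: 8.68
position: [0.4579, -0.0778, 0.0569]
ee_rot: [1.0, -0.029, 0.001, 0.0]
ft_force: [-2.9, -0.7, 15.9]
grip_width: -0.001
grasp_force: 7.9
```

The force jumped to 15.9 N with no further travel, so the button is fully in. Retreating straight up.

>>> {"fn": "apply_moves", "kwargs": {"rows": [{"x": 0, "y": 0, "z": -10, "ax": 0, "ay": 0, "az": 0, "gripper": 1}, {"x": 0, "y": 0, "z": -25, "ax": 0, "ay": 0, "az": 0, "gripper": 1}, {"x": 0, "y": 0, "z": -35, "ax": 0, "ay": 0, "az": 0, "gripper": 1}, {"x": 0, "y": 0, "z": -35, "ax": 0, "ay": 0, "az": 0, "gripper": 1}, {"x": 0, "y": 0, "z": -35, "ax": 0, "ay": 0, "az": 0, "gripper": 1}]}}

```text
clock: 9.1
position: [0.4562, -0.0771, 0.1971]
ee_rot: [1.0, -0.029, -0.001, -0.0]
ft_force: [1.4, -0.8, 0.2]
grip_width: 0.003
grasp_force: 0.0
```

>>> {"fn": "apply_moves", "kwargs": {"rows": [{"x": 0, "y": 30, "z": -20, "ax": 0, "ay": 0, "az": 0, "gripper": 1}, {"x": 0, "y": 30, "z": 0, "ax": 0, "ay": 0, "az": 0, "gripper": 1}, {"x": 0, "y": 30, "z": 0, "ax": 0, "ay": 0, "az": 0, "gripper": 1}, {"x": 0, "y": 30, "z": 0, "ax": 0, "ay": 0, "az": 0, "gripper": 1}, {"x": 0, "y": 30, "z": 0, "ax": 0, "ay": 0, "az": 0, "gripper": 1}]}}

```text
clock: 9.52
position: [0.4477, -0.2284, 0.2158]
ee_rot: [1.0, -0.029, -0.0, -0.0]
ft_force: [0.3, 0.2, -0.2]
grip_width: -0.005
grasp_force: 0.0
```

>>> {"fn": "apply_moves", "kwargs": {"rows": [{"x": 0, "y": 0, "z": 0, "ax": 0, "ay": 0, "az": 0, "gripper": 1}, {"x": 0, "y": 0, "z": 0, "ax": 0, "ay": 0, "az": 0, "gripper": 1}, {"x": 0, "y": 0, "z": 0, "ax": 0, "ay": 0, "az": 0, "gripper": 1}, {"x": 0, "y": 0, "z": 0, "ax": 0, "ay": 0, "az": 0, "gripper": 1}]}}

```text
clock: 9.85
position: [0.4486, -0.2259, 0.2157]
ee_rot: [1.0, -0.028, -0.0, -0.0]
ft_force: [-0.6, -0.3, -0.2]
grip_width: -0.001
grasp_force: 0.0
```

```bash
python3 - <<'E'
from h import *
c=camera("scene"); cv2.imwrite("pics/s5.png",cv2.resize(c["color"][:,:,::-1],None,fx=1.42,fy=1.42,interpolation=cv2.INTER_CUBIC))
E
```

```text
(no output)
```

View pics/s5.png

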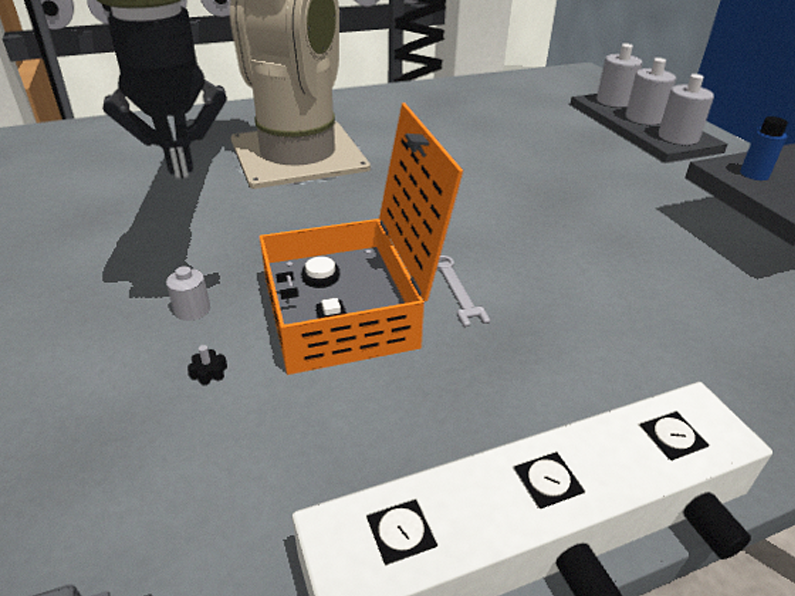

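The lid is open, the round cap is back out at (320,266), the loose parts haven't moved, and the arm is clear.

```bash
python3 -c "
from workcell import *
print(hand_in())"
```

```text
the job is handed in; nothing more can be done
None
```

The lid was pressed until its catch let go and sprang open by itself, then the round reset button was pressed fully in and came back out. The square button and the loose parts were not touched, and the job was handed in at about 10 s, with no verdict returned.

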